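# Hang the bore plug gauge and tug-test it

## Task

Hang the larger of the two bore plug gauges on the stand's hook by its eye. Before letting go, tug it down gently with a steady pull of about 10 N for about a second to make sure the hook holds it; never load the hook with more than 20 N. Then let go and leave it hanging still, without disturbing the other things on the bench.

Things in the scene. Friction and masses are not known exactly. Their poses are not given: they have to be found in the camera images.
- big_gauge: Gauge to hang, upright on the bench, 146 mm tall, 0.28 to 0.44 kg. Upwards: aluminium plug (diameter 54, height 45), neck, closed eye of 8 mm steel bar, black block grip. Origin: centre of underside; z up the gauge. The eye lies in its y-z plane and opens along its x (a half turn about z changes nothing); inside it is 28 wide, z 61 to 103, its top a shallow self-centring arch.
- big_gauge_eye (a point): Point on the big gauge that rests on the hook: underside of the middle of the eye's top bar, 103 mm above the gauge's underside. The bar's top is at 111.
- big_gauge_grip (a point): Middle of the big gauge's black block grip, 127.5 mm above its underside. The block is 24 mm along the gauge's y, 16 mm along x, and spans z 109 to 146: pinch it across y from above, with the fingertips at or above the eye's top bar.
- small_gauge: Bystander: another plug gauge of the same height, eye and grip, but with a plug only 36 mm in diameter, 0.22 kg. Leave it alone.
- stand: Fixed hook stand. Origin: middle of the post at bench level, z up. Base plate 12 mm thick, x -105 to +45, 110 wide in y. Square post 16 mm, 207 high. A clamp block on the post (34 x 32, 26 high, middle at z 178) carries a 7 mm round steel hook that points along the stand's -x and springs about 0.6 mm per 10 N; see stand_saddle.
- stand_saddle (a point): Top of the hook's saddle if the clamp sat at mid-height: x -60, z 170 in the stand's frame. The clamp is tight anywhere from 10 mm below to 10 mm above that (not reported; holds firmly), and the whole hook goes with it. At mid-height: bar level x -12 to -34 (centre z 178), slopes to the level saddle x -54 to -66, rises to the tip at x -77 (top z 178; bar end at x -81).
- stator: Bystander: motor stator, 88 mm square laminated core with copper windings, 65 mm high, 1.6 kg; origin under its centre. Leave it alone.
- marker: Bystander: black marker pen standing on end, 19 mm in diameter, 140 mm tall; origin under its centre. Leave it alone.
Mind the look-alikes: they are no part of the job. What is shaped like the big_gauge but orange is not meant. Leave any turquoise look-alike of the stand alone.

How it is judged:
By the outcome, as a careful person would: the job done as asked, in the order asked, and still so for the second after the job is handed in, with the robot touching nothing.
It also fails if it takes over 51 s, if anything falls off the work surface, if the arm or the gripper's body presses on something with over 40 N, if the wrist force passes 120 N, or if a joint passes its speed limit or range.

## Robot

A 6-joint arm with a two-finger parallel gripper is mounted at the origin on the work surface. World frame = base frame: x ahead of the robot, y to its left, z up, the work surface at z = 0. Lengths are in m, angles in degrees, forces in N, time in s.
With the tool pointing down it reaches from about 0.325 to 0.9 m from the base axis. Payload 6.1 kg.
Tool frame: the origin (TCP) lies on the mounting face of the last link; the fingertips stand 173 mm ahead of it and the grasp point (between the pads) lies 155 mm ahead of it; z points along the fingers, y is the line along which they close (so a half turn about z gives the same grasp; the last joint's range is limited). The gripper opens to 85 mm and grips with 20 to 120 N. Pads are 22 mm wide; open, the fingers measure 114 mm over their backs; the gripper's body (76 mm by 85 mm) begins 54 mm behind the grasp point. The pads swing forward as they close: fully open they stand 13 mm farther back than shut.
Start: joints at [-77.24, 12.628, 87.462, -0, 79.91, -7.225], TCP at [0.214, -0.587, 0.405] pointing down, gripper open.
Joint ranges: [-170.65, 170.65], [-52.31, 119.04], [5.05, 147.46], [-71.25, 251.25], [11.57, 151.72], [-153.62, 153.62]. Speed limits (degrees/s): [147.25, 147.25, 172.46, 180, 180, 180].

## Interface

Orientations are given as [roll, pitch, yaw] about the fixed x, y, z axes, in that order (R = Rz(yaw) Ry(pitch) Rx(roll)).
In Python, from plant import telemetry, get_image, camera_model, job gives the robot as it stands.
- The arm moves only by the tool step_arm, never from a script. Its arguments are lists of equal length, an entry for each row: "dr": the turn, a rotation vector about the tool's x, y, z in rad, a list of three; "xyz": the shift along the tool's x, y, z in cm, a list of three; "jaw": the finger opening in cm, from 0 to 8.54. A call has 1 to 10 rows; each row is the pose to reach, as a shift and turn from the pose commanded when the call began, along the tool's axes at that moment; what a row does not reach only later rows make up. A row lasts 1/8 s, in which the tool goes at most 62.5 mm and 10.7 degrees, less where a joint would pass 70% of its speed; a pose out of reach is approached as far as the arm can. A call with a gripper value outside its range is refused whole. The fingers move at their own pace and stop on an object; the grip force is fixed at half the most. Time passes only in rows, so rows that repeat a pose let the fingers close. It gives the time, the measured TCP pose, the force, the opening and the grip force at its end, in the units of the state.
- telemetry.get_obs(): the state, without advancing time (a new reading comes with each control period).
- get_image(name): name is "side" or "top"; returns (picture, depth): 384x512x3 uint8, red, green, blue; 384x512 float32, m along the optical axis (not along the pixel's ray), 0 where there is no reading.
- camera_model(name): a dict with "vfov" (degrees; the focal length in pixels is half the picture's height over the tangent of half this angle, whatever the lens; pixels are square), "cx", "cy" (the principal point, pixels), "extrinsics" (4x4, takes a point from camera to world coordinates). Camera axes: x right, y up, looking along -z (the intrinsics and any distortion apply to the point x, -y, -z); pixel columns grow to the right and rows downward; lengths in m; the calibration is good to about 2 mm. A picture is of the moment at which its call begins. camera_model takes no time and is no camera call.
- job.sign_off(): hands the job in; it is judged then, once.
The state is a dict: "clock": time; "qpos": joint angles; "qd": joint speeds; "joint_efforts": joint torques, N m; "eef_pos": TCP position; "eef_rot": TCP orientation; "force": force on the tool from outside, world axes, zero at the start; "moment": the same for the moment, N m; "finger_gap": finger opening in m; "grip_force": force on a finger pad.
Only numpy, scipy, OpenCV 4.12 (cv2) and the standard library are available. Lean on these libraries where they do the work, as an engineer would, in place of code of your own. Each camera call takes 0.05 s, during which the arm holds its last target. There are 200 camera calls.

## Working session

There is one attempt and no reset: what is moved stays moved. The work goes in short steps, Python scripts to look and compute and a tool call to move; the robot and the scene stay as the last step left them, time stands still between calls to the robot, and variables do not carry over. Pictures are saved under pics/ and viewed, at most 10 in all, crops included, and the job is handed in when it is done.

Besides the shell and the picture viewer there is one more tool, called after "Call:" as a command line: name --argument value ..., lists and objects as JSON in quotes. step_arm: Moves the arm, as the interface text tells. Its arguments: {"type":"object","properties":{"dr":{"type":"array","items":{"type":"array","items":{"type":"number"}}},"xyz":{"type":"array","items":{"type":"array","items":{"type":"number"}}},"jaw":{"type":"array","items":{"type":"number"}}},"required":["dr","xyz","jaw"]}

```bash
mkdir -p pics; ls; python3 - <<'E'
from plant import telemetry,get_image,camera_model,job
import cv2,numpy as np
for n in("side","top"):
    p,d=get_image(n);np.savez(f"{n}0.npz",p=p,d=d);cv2.imwrite(f"pics/{n}0.png",cv2.resize(p[:,:,::-1],(800,600)))
    m=camera_model(n);print(n,{k:(np.round(v,4).tolist() if not isinstance(v,str) else v) for k,v in m.items()}, (d>0).mean())
print(telemetry.get_obs())
E
```

```text
pics
side {'vfov': 51.4341, 'cx': 256.0349, 'cy': 192.4388, 'extrinsics': [[-0.9064, 0.225, -0.3576, 0.188], [-0.4221, -0.4482, 0.788, 0.8298], [0.017, 0.8651, 0.5013, 0.6501], [0.0, 0.0, 0.0, 1.0]]} 0.9959513346354166
top {'vfov': 53.6364, 'cx': 256.9602, 'cy': 191.5445, 'extrinsics': [[0.018, 0.986, -0.1659, 0.4139], [-0.9998, 0.0178, -0.0027, 0.0267], [0.0003, 0.1659, 0.9861, 1.0624], [0.0, 0.0, 0.0, 1.0]]} 0.9959259033203125
{'clock': 0.1, 'qpos': array([-7.72392706e+01,  1.26718485e+01,  8.75179477e+01,  7.15291039e-05,
        7.99124219e+01, -7.22427133e+00]), 'qd': array([ 0.04255524, -0.11384276, -0.08587138,  0.06103155, -0.06593337,
       -0.01373672]), 'joint_efforts': array([ 1.12324313e-03, -4.98240209e+01, -3.90549660e+01, -3.75012023e-04,
        5.59569875e-03,  4.56096302e-06]), 'eef_pos': array([ 0.21355948, -0.58712663,  0.40370787]), 'eef_rot': array([-1.79898602e+02, -1.29241212e-02,  1.99849767e+01]), 'force': array([-1.25658776, -0.05372675, -0.11374869]), 'moment': array([-0.02609474, -0.03553242, -0.03921531]), 'grip_force': 0.0, 'finger_gap': 0.08519257486689802}
```

View pics/side0.png

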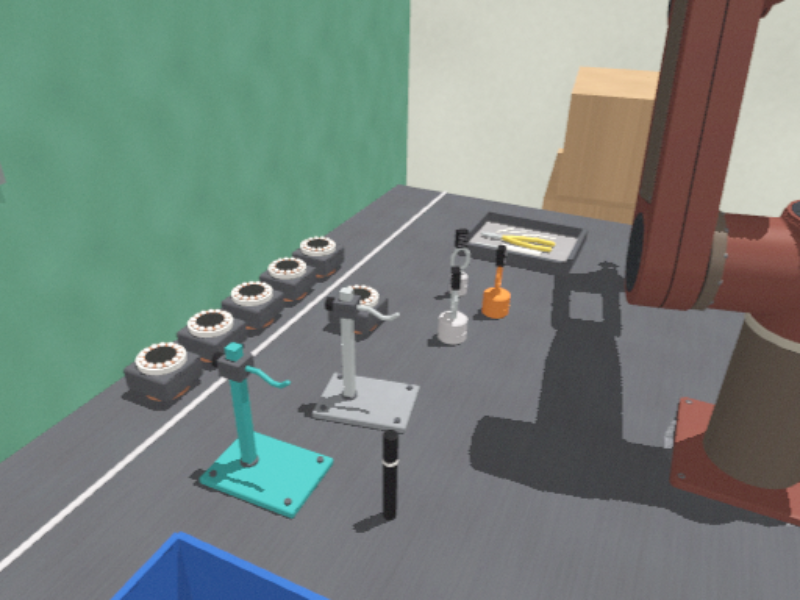

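View pics/top0.png

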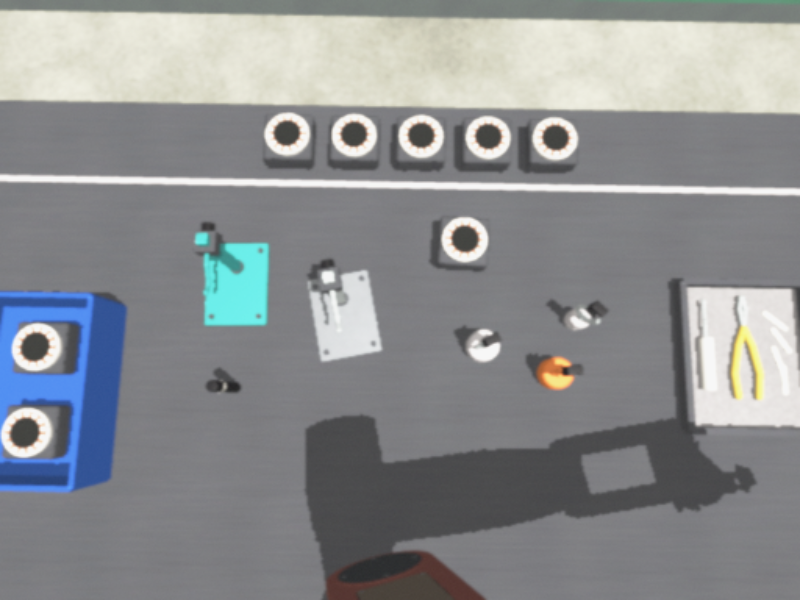

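The side view (800x600) shows three gauge-like things: a grey one at (452,320), a second grey one behind it at (460,265), and an orange one at (497,290), which is excluded. The grey stand is at (350,345) and the turquoise look-alike at (245,410). In the top view the greys are at (484,346) and (580,318), the orange at (556,373) and the grey stand at (340,315). The near grey gauge looks wider, so I'll measure the plug diameters and check an enlarged crop.

```bash
cat > h.py <<'E'
import numpy as np,cv2
from plant import telemetry,get_image,camera_model,job
def K(n):
    m=camera_model(n);return 192/np.tan(np.radians(m["vfov"]/2)),m["cx"],m["cy"],np.array(m["extrinsics"])
def cloud(n,d):
    f,cx,cy,E=K(n);v,u=np.mgrid[:384,:512]
    P=np.stack([(u-cx)*d/f,-(v-cy)*d/f,-d],-1);return P@E[:3,:3].T+E[:3,3]
def proj(n,X):
    f,cx,cy,E=K(n);c=(np.atleast_2d(X)-E[:3,3])@E[:3,:3];return np.stack([cx-f*c[:,0]/c[:,2],cy+f*c[:,1]/c[:,2]],-1)
def ray(n,uv):
    f,cx,cy,E=K(n);uv=np.atleast_2d(uv).astype(float)
    r=np.stack([(uv[:,0]-cx)/f,-(uv[:,1]-cy)/f,-np.ones(len(uv))],-1)@E[:3,:3].T;return E[:3,3],r
def onplane(n,uv,z):
    o,r=ray(n,uv);return o+r*((z-o[2])/r[:,2])[:,None]
E
python3 - <<'E'
from h import *
S={n:np.load(n+"0.npz") for n in("side","top")}
print([k for k in camera_model("top")])
for n in S:
    C=cloud(n,S[n]['d']);print(n,"bench z",[np.round(C[v,u],4).tolist() for v,u in((300,260),(230,330),(215,270))])
    # things: above bench pts in regions by top px
    hsv=cv2.cvtColor(S[n]['p'],cv2.COLOR_RGB2HSV)
C=cloud("top",S["top"]['d'])
for nm,(u,v) in dict(A=(484,346),B=(580,318),O=(556,373)).items():
    u=int(u*.64);v=int(v*.64);print(nm,(u,v),np.round(C[v,u],3))
    R=C[v-22:v+18,u-18:u+22].reshape(-1,3)
    for n in S:
        D=cloud(n,S[n]['d']).reshape(-1,3);c=C[v,u];s=D[(abs(D[:,0]-c[0])<.045)&(abs(D[:,1]-c[1])<.045)&(D[:,2]>.008)]
        for lo,hi in((.01,.04),(.04,.05),(.06,.105),(.112,.16)):
            q=s[(s[:,2]>lo)&(s[:,2]<hi)]
            if len(q)>3:print(n,lo,len(q),"x",np.round(np.percentile(q[:,0],[1,50,99]),4),"y",np.round(np.percentile(q[:,1],[1,50,99]),4),"zmax",q[:,2].max().round(4))
p=S["side"]['p'][130:230,260:350,::-1];q=S["top"]['p'][180:260,280:400,::-1]
a=cv2.resize(p,None,fx=5,fy=5,interpolation=2);b=cv2.resize(q,None,fx=3,fy=3,interpolation=2)
im=np.zeros((500,800,3),np.uint8);im[:,:450]=a;im[:240,450:800]=b[:,:350];cv2.imwrite("pics/crop1.png",im)
E
```

```text
['vfov', 'cx', 'cy', 'extrinsics']
side bench z [[0.442, 0.2376, 0.002], [0.3776, -0.0986, -0.0029], [0.5605, -0.0948, -0.0037]]
top bench z [[0.2948, 0.0159, -0.003], [0.4876, -0.1763, -0.0013], [0.5266, -0.0083, -0.0009]]
A (309, 221) [ 0.501 -0.102  0.118]
side 0.01 163 x [0.4797 0.4988 0.5285] y [-0.1136 -0.0916 -0.0841] zmax 0.0399
side 0.04 128 x [0.4809 0.5023 0.531 ] y [-0.1344 -0.1067 -0.0859] zmax 0.0493
side 0.06 62 x [0.4948 0.5008 0.5179] y [-0.1284 -0.0994 -0.0911] zmax 0.1046
side 0.112 88 x [0.4949 0.5037 0.5171] y [-0.1182 -0.1046 -0.0985] zmax 0.1457
top 0.01 28 x [0.4827 0.4955 0.5232] y [-0.124  -0.0889 -0.0844] zmax 0.0399
top 0.04 220 x [0.4835 0.5045 0.5347] y [-0.1359 -0.1062 -0.085 ] zmax 0.05
top 0.06 19 x [0.4979 0.502  0.5068] y [-0.1056 -0.0964 -0.0912] zmax 0.1042
top 0.112 81 x [0.498  0.5082 0.5189] y [-0.1224 -0.1085 -0.0978] zmax 0.1492
B (371, 203) [ 0.558 -0.277  0.054]
side 0.01 41 x [0.5392 0.5436 0.573 ] y [-0.2853 -0.2712 -0.2626] zmax 0.0399
side 0.04 14 x [0.5396 0.546  0.5519] y [-0.2977 -0.283  -0.2675] zmax 0.0483
side 0.06 67 x [0.5415 0.
[... 401 characters left out ...]
y [-0.2891 -0.2759 -0.2658] zmax 0.1491
O (355, 238) [ 0.462 -0.22   0.1  ]
side 0.01 146 x [0.434  0.4552 0.4845] y [-0.2443 -0.2175 -0.2102] zmax 0.0399
side 0.04 104 x [0.4355 0.4576 0.484 ] y [-0.2599 -0.2322 -0.2134] zmax 0.0499
side 0.06 55 x [0.4552 0.4598 0.463 ] y [-0.2589 -0.2237 -0.2155] zmax 0.1046
side 0.112 78 x [0.4522 0.4583 0.4684] y [-0.2473 -0.2297 -0.2234] zmax 0.1458
top 0.01 47 x [0.4383 0.4589 0.4861] y [-0.2416 -0.2146 -0.2104] zmax 0.0395
top 0.04 240 x [0.4381 0.4589 0.4883] y [-0.2591 -0.2318 -0.2109] zmax 0.0488
top 0.06 21 x [0.4592 0.4617 0.4651] y [-0.226  -0.219  -0.2156] zmax 0.1042
top 0.112 93 x [0.4551 0.4626 0.4721] y [-0.2494 -0.2338 -0.2245] zmax 0.1509
```

View pics/crop1.png

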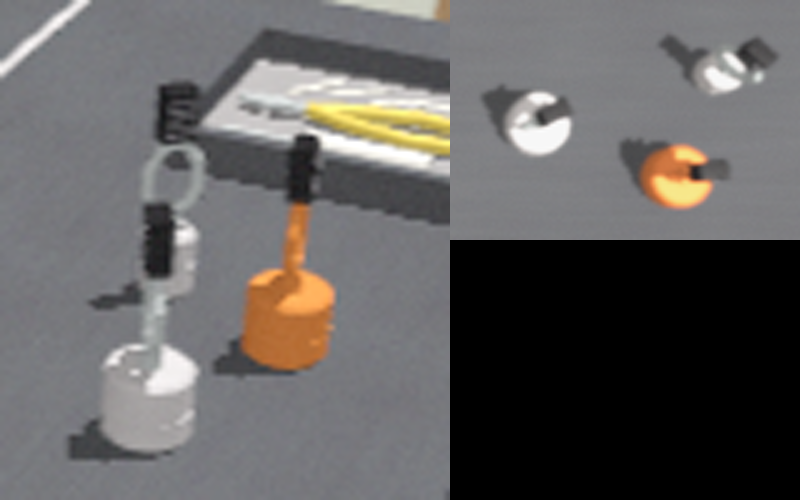

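Crop: near grey gauge A at crop (150,395), plug ≈52 mm across, is the big_gauge. B at (180,255), ≈34 mm, is the small one. The orange one at (290,310) is the look-alike. Next I'll get precise poses for gauge A and the grey stand.

```bash
python3 - <<'E'
from h import *
S={n:np.load(n+"0.npz") for n in("side","top")}
for n in S: print(n,"off",np.round(np.percentile(cloud(n,S[n]['d'])[200:300,:].reshape(-1,3)[:,2],[5,50]),4))
c0=np.array([.508,-.108])
for n in S:
    p=S[n]['p'].astype(int);C=cloud(n,S[n]['d']);dk=p.max(-1)<70
    near=np.hypot(C[...,0]-c0[0],C[...,1]-c0[1])<.05
    g=near&(C[...,2]>.11)
    q=C[g][:,:2].astype(np.float32);print(n,"grip",g.sum(),cv2.minAreaRect(q*1000))
    t=near&(C[...,2]>.136);print("  top",t.sum(),cv2.minAreaRect(C[t][:,:2].astype(np.float32)*1000),np.median(C[t][:,2]))
    w=near&(C[...,2]>.041)&(C[...,2]<.052)
    (a,b),r=cv2.minEnclosingCircle(C[w][:,:2].astype(np.float32)*1000);print("  plug",round(a,1),round(b,1),round(r,1),np.median(C[w][:,2]))
    # plug side+top silhouette by rays
    # stand
    hsv=cv2.cvtColor(S[n]['p'],cv2.COLOR_RGB2HSV)
    st=(C[...,0]>.45)&(C[...,0]<.72)&(C[...,1]>.08)&(C[...,1]<.26)&(hsv[...,1]<60)
    b=st&(C[...,2]>.007)&(C[...,2]<.018)
    b=cv2.morphologyEx(b.astype(np.uint8),cv2.MORPH_OPEN,np.ones((3,3)))>0
    print("  base",b.sum(),cv2.minAreaRect(C[b][:,:2].astype(np.float32)*1000),np.median(C[b][:,2]))
    t=st&(C[...,2]>.197);print("  post top",t.sum(),np.round(np.median(C[t],0),4) if t.any() else"",np.round(C[t][:,2].max(),4))
    h=st&(C[...,2]>.145)
    Q=C[h];vv,uu=np.where(h);o=np.argsort(Q[:,1]);print("  high",h.sum(),[uu.min(),uu.max(),vv.min(),vv.max()])
    np.save(n+"_high.npy",Q)
    for lo in np.arange(Q[:,1].min(),Q[:,1].max(),.006):
        s=Q[(Q[:,1]>=lo)&(Q[:,1]<lo+.006)]
        if len(s):print("   ",len(s),np.round(np.median(s,0),4),"zmax",s[:,2].max().round(4),"x",s[:,0].min().round(4),s[:,0].max().round(4))
p=S["side"]['p'][165:290,190:290,::-1];q=S["top"]['p'][150:240,180:260,::-1]
im=np.zeros((600,800,3),np.uint8);a=cv2.resize(p,None,fx=4.5,fy=4.5,interpolation=2);b=cv2.resize(q,None,fx=4.3,fy=4.3,interpolation=2)
im[:a.shape[0],:a.shape[1]]=a;im[:b.shape[0],452:452+b.shape[1]]=b;cv2.imwrite("pics/crop2.png",im)
E
```

```text
side off [-0.4899 -0.0005]
top off [-0.0025  0.0014]
side grip 92 ((505.4751892089844, -109.2687759399414), (18.645845413208008, 21.846588134765625), 16.692049026489258)
  top 37 ((505.6322326660156, -109.75033569335938), (16.07343864440918, 22.922409057617188), 23.600223541259766) 0.14329876585495338
  plug 506.4 -112.1 27.1 0.04376097676819424
  base 1519 ((558.6094360351562, 132.16636657714844), (149.2933807373047, 111.3260726928711), 11.15080738067627) 0.011029049009359082
  post top 51 [0.5867 0.1431 0.2056] 0.2074
  high 451 [np.int64(208), np.int64(255), np.int64(184), np.int64(210)]
    17 [0.5253 0.123  0.1789] zmax 0.1924 x 0.5104 0.5862
    52 [0.5358 0.1277 0.1723] zmax 0.2061 x 0.5145 0.6083
    61 [0.566  0.1333 0.1813] zmax 0.2068 x 0.5401 0.6053
    52 [0.581  0.1405 0.1902] zmax 0.2074 x 0.5675 0.6153
    109 [0.5863 0.1455 0.1881] zmax 0.2065 x 0.5695 0.6188
    133 [0.587  0.1517 0.1806] zmax 0.204 x 0.5684 0.618
    27 [0.5967 0.1558 0.1817] zmax 0.1921 x 0.589 0.6018
top grip 81 ((509.488525390625, -111.07667541503906), (16.330331802368164, 24.873260498046875), 27.01022720336914)
  top 70 ((509.5167541503906, -111.29073333740234), (16.430360794067383, 24.331342697143555), 26.034976959228516) 0.145628342390566
  plug 509.1 -110.8 26.6 0.044951009768401606
  base 1689 ((561.204345703125, 133.9388427734375), (149.84518432617188, 110.01371765136719), 11.785332679748535) 0.012461598660360007
  post top 55 [0.5895 0.1396 0.207 ] 0.2106
  high 346 [np.int64(203), np.int64(218), np.int64(166), np.int64(212)]
    55 [0.5766 0.1248 0.1796] zmax 0.1946 x 0.5125 0.6068
    93 [0.5761 0.1301 0.1893] zmax 0.2092 x 0.5276 0.6099
    63 [0.5837 0.1362 0.1916] zmax 0.2085 x 0.5523 0.6209
    59 [0.592  0.1422 0.1939] zmax 0.2094 x 0.5722 0.6202
    53 [0.5901 0.1481 0.1926] zmax 0.2106 x 0.5711 0.6203
    23 [0.5946 0.1534 0.1928] zmax 0.1954 x 0.5758 0.6177
```

View pics/crop2.png

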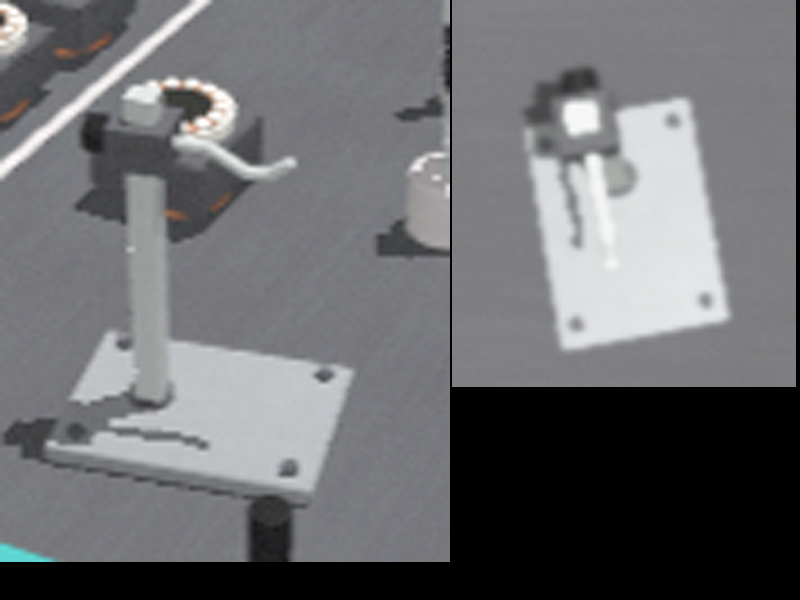

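```bash
python3 - <<'E'
from h import *
S={n:np.load(n+"0.npz") for n in("side","top")}
P=np.array([.5888,.1400]);y=np.radians(11.5);ex=np.array([np.cos(y),np.sin(y)]);ey=np.array([-np.sin(y),np.cos(y)])
p=S["side"]['p'];C=cloud("side",S["side"]['d'])
f,cx,cy,E=K("side");o=E[:3,3];v,u=np.mgrid[:384,:512]
r=np.stack([(u-cx)/f,-(v-cy)/f,-np.ones_like(u,float)],-1)@E[:3,:3].T
def plane(off):
    t=((P-o[:2])@ey+off)/(r[...,:2]@ey);X=o+r*t[...,None];return (X[...,:2]-P)@ex,X[...,2]
xs,z=plane(0)
loc=(C[...,:2]-P)@ey
m=(abs(loc)<.03)&(C[...,2]>.13)&(C[...,0]<.60)
for x in np.arange(-.084,-.02,.004):
    k=m&(abs(xs-x)<.002)&(z>.13)&(z<.2)
    if k.any():print(round(x,3),"z lo/hi",z[k].min().round(4),z[k].max().round(4),"depth z",np.median(C[k][:,2]).round(4),"off",np.median(loc[k]).round(4))
g=cv2.cvtColor(p,cv2.COLOR_RGB2GRAY)
# vertical scanline along hook plane through post face (+8mm) & clamp
for nm,off,xq in(("clamp/post at y+16",.016,-.012),("post at +8",.008,0.0),("saddle",0,-.06),("sad2",0,-.056),("sad3",0,-.064)):
    xx,zz=plane(off);k=np.where((abs(xx-xq)<.0013)&(zz>.13)&(zz<.225));o_=np.argsort(-zz[k])
    print(nm,[(round(float(zz[k][i])*1000),int(g[k][i])) for i in o_][:60])
print("saddle xy",P-.06*ex,"post top px",proj("side",[*P,.207]))
E
```

```text
-0.08 z lo/hi 0.1754 0.1807 depth z 0.1771 off -0.0005
-0.076 z lo/hi 0.1719 0.1803 depth z 0.1763 off -0.0013
-0.072 z lo/hi 0.1685 0.1769 depth z 0.1731 off 0.0005
-0.068 z lo/hi 0.1681 0.1735 depth z 0.1704 off -0.0007
-0.064 z lo/hi 0.1674 0.1731 depth z 0.1698 off -0.0009
-0.06 z lo/hi 0.1666 0.1724 depth z 0.1693 off -0.0005
-0.056 z lo/hi 0.1658 0.1716 depth z 0.1688 off 0.0005
-0.052 z lo/hi 0.1682 0.1739 depth z 0.1714 off -0.0005
-0.048 z lo/hi 0.1678 0.1782 depth z 0.172 off -0.0016
-0.044 z lo/hi 0.172 0.1801 depth z 0.1756 off -0.0004
-0.04 z lo/hi 0.1744 0.1824 depth z 0.1775 off -0.0014
-0.036 z lo/hi 0.1763 0.1843 depth z 0.1795 off -0.0006
-0.032 z lo/hi 0.1782 0.184 depth z 0.1812 off -0.0005
-0.028 z lo/hi 0.1779 0.1832 depth z 0.1819 off -0.0002
-0.024 z lo/hi 0.1771 0.1829 depth z 0.1797 off 0.0006
clamp/post at y+16 [(223, 231), (221, 238), (218, 235), (216, 213), (213, 194), (211, 162), (208, 161), (206, 161), (203, 155), (200, 140), (198, 119), (195, 122), (192, 87), (190, 70), (187, 72), (185, 67), (182, 73), (179, 71), (177, 72), (174, 75), (171, 75), (168, 
[... 1503 characters left out ...]
2, 230), (169, 192), (166, 155), (163, 69), (161, 96), (158, 119), (155, 118), (153, 116), (150, 118), (147, 119), (144, 118), (142, 120), (139, 121), (136, 121), (133, 122), (130, 122)]
sad3 [(225, 121), (222, 121), (220, 121), (217, 120), (215, 120), (212, 122), (210, 121), (207, 120), (204, 118), (202, 104), (199, 100), (197, 102), (194, 102), (191, 104), (189, 101), (186, 105), (183, 104), (181, 102), (178, 102), (175, 125), (173, 211), (170, 204), (167, 156), (165, 125), (162, 121), (159, 120), (156, 122), (154, 123), (151, 120), (148, 122), (145, 119), (143, 122), (140, 120), (137, 123), (134, 125), (132, 122)]
saddle xy [0.53000452 0.12803792] post top px [[221.14044598 185.40233056]]
```

```bash
cat >> h.py <<'E'
from scipy.spatial.transform import Rotation as Ro
def go(xyz,yaw):
    o=telemetry.get_obs();R=Ro.from_euler("xyz",o["eef_rot"],degrees=True)
    D=Ro.from_euler("xyz",[180,0,yaw],degrees=True)
    print("t",round(o["clock"],2),"xyz cm",np.round(R.inv().apply(np.array(xyz)-o["eef_pos"])*100,2),"dr",np.round((R.inv()*D).as_rotvec(),4),"F",np.round(o["force"],2),"gap",round(o["finger_gap"],4),"grip",round(o["grip_force"],1))
E
python3 -c "
from h import *
go([.5075,-.1108,.385],25.5)"
```

```text
t 0.1 xyz cm [ 43.9  -34.71   1.94] dr [-0.0018 -0.0003 -0.0963] F [-1.26 -0.05 -0.11] gap 0.0852 grip 0.0
```

Call:
step_arm --xyz '[[2,-1.6,0.1],[6,-4.7,0.3],[10.5,-8.3,0.5],[15,-11.9,0.7],[19.5,-15.4,0.9],[24,-19,1.1],[28.5,-22.5,1.3],[33,-26.1,1.5],[37,-29.3,1.7],[40,-31.6,1.8]]' --dr '[[0,0,-0.01],[0,0,-0.02],[0,0,-0.03],[0,0,-0.04],[0,0,-0.05],[0,0,-0.06],[0,0,-0.07],[0,0,-0.08],[0,0,-0.09],[-0.002,0,-0.096]]' --jaw '[8.5,8.5,8.5,8.5,8.5,8.5,8.5,8.5,8.5,8.5]'

```text
clock: 1.35
eef_pos: [0.4821, -0.1515, 0.3862]
eef_rot: [179.9, 0.0, 25.6]
force: [0.6, -0.5, 0.3]
finger_gap: 0.0852
grip_force: 0.0
```

```bash
python3 -c "
from h import *
go([.5075,-.1108,.385],25.5);go([.5075,-.1108,.287],25.5)"
```

```text
t 1.35 xyz cm [ 4.05 -2.58  0.12] dr [0.0013 0.0004 0.0014] F [ 0.58 -0.54  0.28] gap 0.0852 grip 0.0
t 1.35 xyz cm [ 4.05 -2.59  9.92] dr [0.0013 0.0004 0.0014] F [ 0.58 -0.54  0.28] gap 0.0852 grip 0.0
```

Call:
step_arm --xyz '[[2,-1.3,0.1],[3.5,-2.3,0.1],[4,-2.6,0.1],[4,-2.6,0.1],[4,-2.6,0.1]]' --dr '[[0,0,0],[0,0,0],[0,0,0],[0,0,0],[0,0,0]]' --jaw '[8.5,8.5,8.5,8.5,8.5]'

```text
clock: 1.98
eef_pos: [0.5062, -0.1137, 0.3856]
eef_rot: [179.9, 0.0, 25.4]
force: [-0.4, 0.5, 0.5]
finger_gap: 0.0852
grip_force: 0.0
```

```bash
python3 - <<'E'
from h import *
p,d=get_image("side");C=cloud("side",d)
cv2.imwrite("pics/pre.png",cv2.resize(p[60:260,200:400,::-1],(600,600)))
go([.5075,-.1108,.287],25.5)
E
```

```text
t 2.02 xyz cm [ 0.25 -0.23  9.87] dr [ 0.0021  0.0003 -0.0013] F [ 0.19 -0.5  -0.76] gap 0.0852 grip 0.0
```

View pics/pre.png

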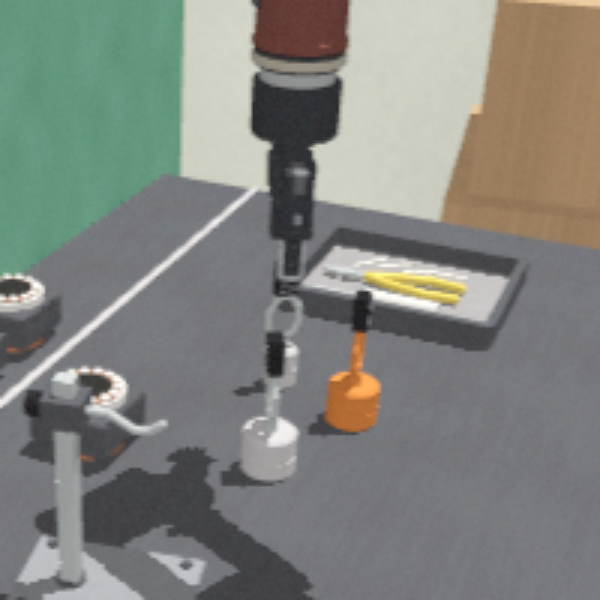

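The open gripper sits directly above the big gauge: fingers at (290,265), grip at (276,352), in line along the image's vertical lean. Lowering next.

Call:
step_arm --xyz '[[0.1,-0.1,1],[0.1,-0.1,3],[0.1,-0.1,5],[0.1,-0.1,7],[0.1,-0.1,8.5],[0.1,-0.1,9.5],[0.1,-0.1,9.8],[0.1,-0.1,9.8],[0.1,-0.1,9.8]]' --dr '[[0,0,0],[0,0,0],[0,0,0],[0,0,0],[0,0,0],[0,0,0],[0,0,0],[0,0,0],[0,0,0]]' --jaw '[8.5,8.5,8.5,8.5,8.5,8.5,8.5,8.5,8.5]'

```text
clock: 3.15
eef_pos: [0.5073, -0.112, 0.2884]
eef_rot: [179.8, -0.0, 25.5]
force: [-0.4, 0.9, -0.7]
finger_gap: 0.0851
grip_force: 0.0
```

```bash
python3 - <<'E'
from h import *
p,d=get_image("side");
cv2.imwrite("pics/low.png",cv2.resize(p[100:240,240:380,::-1],(600,600),interpolation=2))
go([.5075,-.1108,.287],25.5)
E
```

```text
t 3.2 xyz cm [ 0.07 -0.09  0.14] dr [ 0.0029 -0.0008 -0.0002] F [ 0.33  0.2  -0.67] gap 0.0848 grip 0.0
```

View pics/low.png

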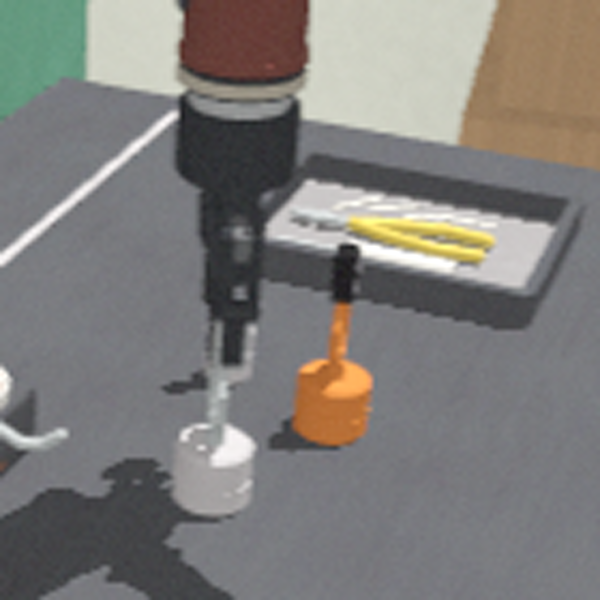

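The grip (at 232,345) is between the fingers. Closing the jaw.

Call:
step_arm --xyz '[[0,0,0],[0,0,0],[0,0,0],[0,0,0],[0,0,0],[0,0,0],[0,0,0],[0,0,0],[0,0,0],[0,0,0]]' --dr '[[0,0,0],[0,0,0],[0,0,0],[0,0,0],[0,0,0],[0,0,0],[0,0,0],[0,0,0],[0,0,0],[0,0,0]]' --jaw '[6.5,5,4,3.3,2.8,2.5,2.2,1.9,1.6,1.6]'

```text
clock: 4.45
eef_pos: [0.5071, -0.112, 0.2879]
eef_rot: [179.8, -0.0, 25.5]
force: [0.9, -1.8, 1.3]
finger_gap: 0.0229
grip_force: 58.7
```

Call:
step_arm --xyz '[[0,0,-0.3],[0,0,-1],[0,0,-2.5],[0,0,-4],[0,0,-5.5],[0,0,-7],[0,0,-8],[0,0,-8.6],[0,0,-8.6]]' --dr '[[0,0,0],[0,0,0],[0,0,0],[0,0,0],[0,0,0],[0,0,0],[0,0,0],[0,0,0],[0,0,0]]' --jaw '[1.6,1.6,1.6,1.6,1.6,1.6,1.6,1.6,1.6]'

```text
clock: 5.58
eef_pos: [0.507, -0.1117, 0.374]
eef_rot: [179.9, -0.0, 25.5]
force: [-0.0, -0.1, -4.9]
finger_gap: 0.0231
grip_force: 59.1
```

```bash
python3 -c "
from h import *
go([.4761,.1171,.375],11.5)"
```

```text
t 5.58 xyz cm [  7.06 -21.99  -0.15] dr [ 0.0023 -0.0006  0.244 ] F [-0.04 -0.09 -4.88] gap 0.0231 grip 59.1
```

Call:
step_arm --xyz '[[0.4,-1.2,-0.1],[1.2,-3.7,-0.1],[2.2,-6.9,-0.1],[3.2,-10,-0.1],[4.2,-13.1,-0.1],[5.2,-16.2,-0.1],[6.1,-19,-0.1],[6.7,-21,-0.1],[7,-21.8,-0.1],[7.1,-22,-0.1]]' --dr '[[0,0,0.02],[0,0,0.05],[0,0,0.08],[0,0,0.11],[0,0,0.14],[0,0,0.17],[0,0,0.2],[0,0,0.225],[0,0,0.24],[0,0,0.244]]' --jaw '[1.6,1.6,1.6,1.6,1.6,1.6,1.6,1.6,1.6,1.6]'

```text
clock: 6.82
eef_pos: [0.4763, 0.1176, 0.3738]
eef_rot: [179.9, 0.0, 11.5]
force: [-0.1, -0.5, -5.0]
finger_gap: 0.0233
grip_force: 59.6
```

Call:
step_arm --xyz '[[0,0,0],[0,0,0],[0,0,0],[0,0,0]]' --dr '[[0,0,0],[0,0,0],[0,0,0],[0,0,0]]' --jaw '[1.6,1.6,1.6,1.6]'

```text
clock: 7.32
eef_pos: [0.4764, 0.1172, 0.3742]
eef_rot: [179.9, -0.0, 11.5]
force: [0.4, 0.9, -3.7]
finger_gap: 0.023
grip_force: 59.5
```

```bash
python3 - <<'E'
from h import *
F=[]
for i in range(4):
    p,d=get_image("side");F.append(telemetry.get_obs()["force"])
print(np.mean(F,0),np.std(F,0))
pt,dt=get_image("top");np.savez("pre.npz",p=p,d=d,pt=pt,dt=dt)
im=np.zeros((600,800,3),np.uint8);im[:,:450]=cv2.resize(p[130:290,190:310,::-1],(450,600),interpolation=2)
im[:350,450:]=cv2.resize(pt[140:240,160:260,::-1],(350,350),interpolation=2);cv2.imwrite("pics/prehook.png",im)
# gauge plug in hand + underside height: points
for n,D in(("side",d),("top",dt)):
    C=cloud(n,D);k=(abs(C[...,0]-.476)<.05)&(abs(C[...,1]-.117)<.045)&(C[...,2]>.05)&(C[...,2]<.136)
    q=C[k];print(n,k.sum(),np.round(np.percentile(q,[1,50,99],axis=0),4).tolist())
go([.5310,.1282,.375],11.5)
E
```

```text
[-0.01270045 -0.33310938 -4.52554176] [0.59380686 0.23709098 0.21739167]
side 523 [[0.4496, 0.0966, 0.0895], [0.4693, 0.1333, 0.1218], [0.4992, 0.1443, 0.1336]]
top 2 [[0.4518, 0.1197, 0.1283], [0.4518, 0.121, 0.1288], [0.4518, 0.1222, 0.1293]]
t 7.58 xyz cm [ 5.57  0.04 -0.08] dr [ 0.0019 -0.0004  0.    ] F [-0.21  0.11 -4.66] gap 0.0229 grip 59.5
```

View pics/prehook.png

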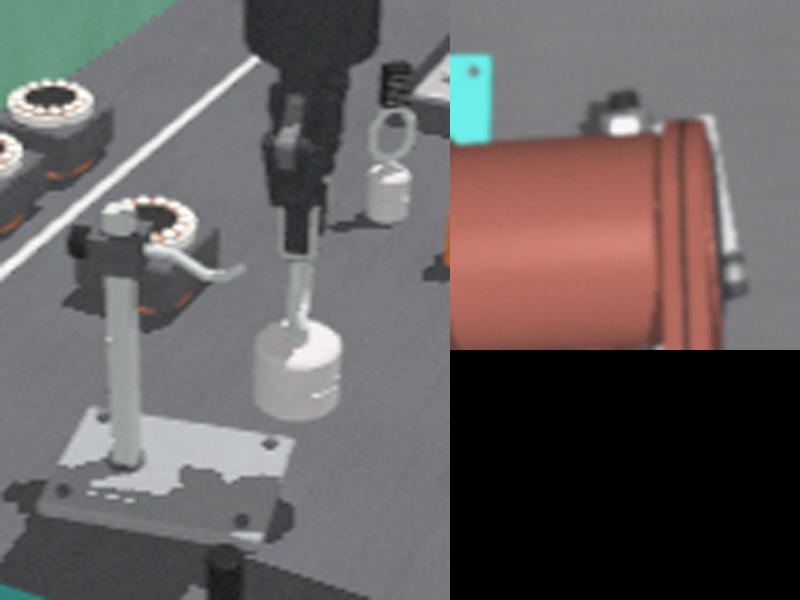

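The gauge hangs straight from the gripper at (300,300–400). The hook (tip at 240,268) points at its eye, which is edge-on at (300,285). I'll check lateral alignment and height in the side camera's own frame.

```bash
python3 - <<'E'
from h import *
s=np.load("pre.npz");C=cloud("side",s['d'])
P=np.array([.5888,.1400]);y=np.radians(11.5);ex=np.array([np.cos(y),np.sin(y)]);ey=np.array([-np.sin(y),np.cos(y)])
X=(C[...,:2]-P)@ex;Y=(C[...,:2]-P)@ey;Z=C[...,2];b=s['p'].max(-1)>90
k=(abs(X+.115)<.045)&(abs(Y)<.05)&b
w=k&(Z>.09)&(Z<.128);print("plug Y",np.percentile(Y[w],[1,99]),"X",np.percentile(X[w],[1,99]),"z",Z[w].min())
t=k&(Z>.128)&(Z<.136);(a,c),r=cv2.minEnclosingCircle(np.stack([X[t],Y[t]],-1).astype(np.float32)*1000);print("plug top",a,c,r,np.median(Z[t]))
e=k&(Z>.15)&(Z<.185)&(abs(X+.115)<.012);print("eye",e.sum(),"X",np.median(X[e]),"Y",np.percentile(Y[e],[2,98]))
h=(X<-.03)&(X>-.079)&(Z>.16)&(Z<.19)&(abs(Y)<.02)&b;print("hook Y",np.median(Y[h]),np.polyfit(X[h],Y[h],1),h.sum())
E
```

```text
plug Y [-0.00019296  0.02726989] X [-0.14147952 -0.09019781] z 0.09015783995349724
plug top -115.44464874267578 1.805378794670105 26.4598388671875 0.13031905396343002
eye 80 X -0.11655410594796811 Y [-0.01797363  0.02281344]
hook Y -0.00024251993135614134 [ 1.10133850e-02 -5.98788335e-06] 67
```

Call:
step_arm --xyz '[[0.3,0,-0.1],[1,0,-0.1],[1.8,0,-0.1],[2.6,0,-0.1],[3.4,0,-0.1],[4.2,0.1,-0.1],[4.9,0.1,-0.1],[5.4,0.1,-0.1],[5.6,0.1,-0.1],[5.6,0.1,-0.1]]' --dr '[[0,0,0],[0,0,0],[0,0,0],[0,0,0],[0,0,0],[0,0,0],[0,0,0],[0,0,0],[0,0,0],[0,0,0]]' --jaw '[1.6,1.6,1.6,1.6,1.6,1.6,1.6,1.6,1.6,1.6]'

```text
clock: 8.82
eef_pos: [0.5314, 0.1277, 0.3752]
eef_rot: [179.9, -0.0, 11.5]
force: [-0.3, 0.7, -4.2]
finger_gap: 0.0227
grip_force: 59.6
```

```bash
python3 - <<'E'
from h import *
F=[]
for i in range(4):
    p,d=get_image("side");F.append(telemetry.get_obs()["force"])
print(np.mean(F,0))
cv2.imwrite("pics/in.png",cv2.resize(p[130:270,190:290,::-1],(430,600),interpolation=2))
go([.5305,.1281,.361],11.5)
E
```

```text
[ 0.06720789  0.39067733 -4.04420618]
t 9.03 xyz cm [-0.07 -0.06  1.42] dr [ 0.0019 -0.0003  0.0001] F [-0.14  0.88 -3.7 ] gap 0.0228 grip 59.6
```

View pics/in.png

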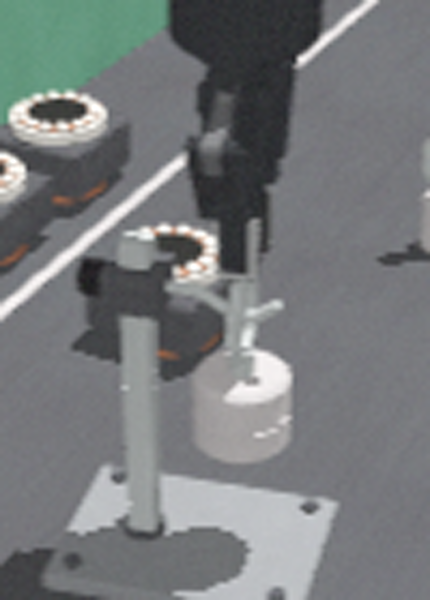

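The hook passes through the eye: tip at (275,308), eye bar at (240,300). Lowering towards the saddle.

Call:
step_arm --xyz '[[-0.1,0,0.2],[-0.1,0,0.5],[-0.1,0,0.8],[-0.1,0,1.1],[-0.1,0,1.3],[-0.1,0,1.4],[-0.1,0,1.4],[-0.1,0,1.4]]' --dr '[[0,0,0],[0,0,0],[0,0,0],[0,0,0],[0,0,0],[0,0,0],[0,0,0],[0,0,0]]' --jaw '[1.6,1.6,1.6,1.6,1.6,1.6,1.6,1.6]'

```text
clock: 10.02
eef_pos: [0.5305, 0.1274, 0.3614]
eef_rot: [179.9, -0.0, 11.5]
force: [-0.2, 1.0, -3.8]
finger_gap: 0.0231
grip_force: 59.6
```

Call:
step_arm --xyz '[[0,0,0.05],[0,0,0.1],[0,0,0.1]]' --dr '[[0,0,0],[0,0,0],[0,0,0]]' --jaw '[1.6,1.6,1.6]'

```text
clock: 10.4
eef_pos: [0.5304, 0.1274, 0.3602]
eef_rot: [179.9, -0.0, 11.5]
force: [0.7, 0.2, -3.6]
finger_gap: 0.0233
grip_force: 59.6
```

Call:
step_arm --xyz '[[0,0,0.05],[0,0,0.1],[0,0,0.1]]' --dr '[[0,0,0],[0,0,0],[0,0,0]]' --jaw '[1.6,1.6,1.6]'

```text
clock: 10.78
eef_pos: [0.5304, 0.1274, 0.3592]
eef_rot: [179.9, -0.0, 11.5]
force: [-0.1, -0.6, -3.9]
finger_gap: 0.0231
grip_force: 59.6
```

Call:
step_arm --xyz '[[0,0,0.05],[0,0,0.05]]' --dr '[[0,0,0],[0,0,0]]' --jaw '[1.6,1.6]'

```text
clock: 11.02
eef_pos: [0.5304, 0.1274, 0.3587]
eef_rot: [179.9, -0.0, 11.5]
force: [0.4, -0.3, -4.1]
finger_gap: 0.0237
grip_force: 59.6
```

Call:
step_arm --xyz '[[0,0,0.05],[0,0,0.05]]' --dr '[[0,0,0],[0,0,0]]' --jaw '[1.6,1.6]'

```text
clock: 11.28
eef_pos: [0.5304, 0.1274, 0.3582]
eef_rot: [179.9, -0.0, 11.5]
force: [0.2, 0.1, -3.5]
finger_gap: 0.0234
grip_force: 59.6
```

Call:
step_arm --xyz '[[0,0,0.03],[0,0,0.03]]' --dr '[[0,0,0],[0,0,0]]' --jaw '[1.6,1.6]'

```text
clock: 11.52
eef_pos: [0.5304, 0.1274, 0.3579]
eef_rot: [179.9, -0.0, 11.5]
force: [0.4, -0.2, -4.6]
finger_gap: 0.0233
grip_force: 59.6
```

Call:
step_arm --xyz '[[0,0,0.03],[0,0,0.03]]' --dr '[[0,0,0],[0,0,0]]' --jaw '[1.6,1.6]'

```text
clock: 11.78
eef_pos: [0.5305, 0.1274, 0.3577]
eef_rot: [179.9, -0.0, 11.5]
force: [-0.3, 0.8, -3.2]
finger_gap: 0.0234
grip_force: 59.6
```

Call:
step_arm --xyz '[[0,0,0.03],[0,0,0.03]]' --dr '[[0,0,0],[0,0,0]]' --jaw '[1.6,1.6]'

```text
clock: 12.02
eef_pos: [0.5305, 0.1274, 0.3575]
eef_rot: [179.9, -0.0, 11.5]
force: [0.3, -0.1, -2.5]
finger_gap: 0.0235
grip_force: 59.6
```

Call:
step_arm --xyz '[[0,0,0.03],[0,0,0.03]]' --dr '[[0,0,0],[0,0,0]]' --jaw '[1.6,1.6]'

```text
clock: 12.28
eef_pos: [0.5305, 0.1274, 0.3573]
eef_rot: [179.9, -0.0, 11.5]
force: [-0.6, 0.7, -1.0]
finger_gap: 0.0233
grip_force: 59.7
```

Call:
step_arm --xyz '[[0,0,0.03],[0,0,0.03]]' --dr '[[0,0,0],[0,0,0]]' --jaw '[1.6,1.6]'

```text
clock: 12.52
eef_pos: [0.5305, 0.1274, 0.3571]
eef_rot: [179.9, -0.0, 11.5]
force: [0.3, 0.5, -0.3]
finger_gap: 0.023
grip_force: 59.9
```

Call:
step_arm --xyz '[[0,0,0.05],[0,0,0.1],[0,0,0.1]]' --dr '[[0,0,0],[0,0,0],[0,0,0]]' --jaw '[1.6,1.6,1.6]'

```text
clock: 12.9
eef_pos: [0.5306, 0.1275, 0.3565]
eef_rot: [179.9, -0.1, 11.5]
force: [-3.0, -0.1, 5.0]
finger_gap: 0.023
grip_force: 60.6
```

```bash
cat > fz.py <<'E'
from h import *
F=[]
for i in range(4):
    get_image("side");o=telemetry.get_obs();F.append(o["force"])
print(np.mean(F,0),o["eef_pos"],o["clock"])
E
python3 fz.py
```

```text
[-2.95368086 -0.20010284  5.43962673] [0.53057476 0.12746246 0.35649377] 13.1
```

Call:
step_arm --xyz '[[-0.05,0,0],[-0.1,0,0]]' --dr '[[0,0,0],[0,0,0]]' --jaw '[1.6,1.6]'

```text
clock: 13.35
eef_pos: [0.53, 0.1273, 0.3565]
eef_rot: [179.9, -0.2, 11.5]
force: [0.1, 0.4, 4.1]
finger_gap: 0.023
grip_force: 60.6
```

```bash
python3 fz.py
```

```text
[0.35941518 1.13301034 5.12813252] [0.5299605  0.12730945 0.35647451] 13.55
```

Call:
step_arm --xyz '[[0,0,0.03],[0,0,0.06],[0,0,0.06]]' --dr '[[0,0,0],[0,0,0],[0,0,0]]' --jaw '[1.6,1.6,1.6]'

```text
clock: 13.92
eef_pos: [0.53, 0.1273, 0.3562]
eef_rot: [179.9, -0.2, 11.5]
force: [-0.4, 0.7, 7.3]
finger_gap: 0.023
grip_force: 60.9
```

```bash
python3 fz.py
```

```text
[-0.62692439  0.85440228  7.24914667] [0.53000289 0.12732293 0.35625289] 14.125
```

Call:
step_arm --xyz '[[0,0,0.04],[0,0,0.04],[0,0,0.04],[0,0,0.04],[0,0,0.04],[0,0,0.04],[0,0,0.04],[0,0,0.04],[0,0,0.04]]' --dr '[[0,0,0],[0,0,0],[0,0,0],[0,0,0],[0,0,0],[0,0,0],[0,0,0],[0,0,0],[0,0,0]]' --jaw '[1.6,1.6,1.6,1.6,1.6,1.6,1.6,1.6,1.6]'

```text
clock: 15.25
eef_pos: [0.53, 0.1273, 0.3561]
eef_rot: [179.9, -0.2, 11.5]
force: [-0.8, 1.8, 8.1]
finger_gap: 0.0233
grip_force: 61.1
```

```bash
python3 fz.py
```

```text
[-1.15886902  1.29907144  9.01038153] [0.53002132 0.12734075 0.35611144] 15.45
```

Pull held at about 9 N for over a second, with about 13 N on the hook including the gauge's weight. Easing off to neutral, then opening.

Call:
step_arm --xyz '[[0,0,-0.05],[0,0,-0.1],[0,0,-0.15],[0,0,-0.2],[0,0,-0.2],[0,0,-0.2]]' --dr '[[0,0,0],[0,0,0],[0,0,0],[0,0,0],[0,0,0],[0,0,0]]' --jaw '[1.6,1.6,1.6,1.6,1.6,1.6]'

```text
clock: 16.2
eef_pos: [0.5296, 0.127, 0.3566]
eef_rot: [179.9, -0.0, 11.5]
force: [3.8, -0.7, 1.3]
finger_gap: 0.023
grip_force: 60.3
```

```bash
python3 fz.py
```

```text
[ 3.74866227 -1.01703454  0.99311066] [0.52959663 0.12704529 0.35667615] 16.4
```

Call:
step_arm --xyz '[[0.05,0,-0.02],[0.1,0,-0.03],[0.1,0,-0.03]]' --dr '[[0,0,0],[0,0,0],[0,0,0]]' --jaw '[1.6,1.6,1.6]'

```text
clock: 16.77
eef_pos: [0.5302, 0.1272, 0.3567]
eef_rot: [179.9, 0.1, 11.5]
force: [0.3, -3.2, 1.6]
finger_gap: 0.023
grip_force: 60.3
```

```bash
python3 fz.py
```

```text
[-0.23997998 -3.38525682  1.39287169] [0.53018537 0.12727065 0.35671694] 16.975
```

Call:
step_arm --xyz '[[0,0.05,-0.02],[0,0.1,-0.03],[0,0.1,-0.03]]' --dr '[[0,0,0],[0,0,0],[0,0,0]]' --jaw '[1.6,1.6,1.6]'

```text
clock: 17.35
eef_pos: [0.5303, 0.1267, 0.3569]
eef_rot: [179.9, 0.0, 11.5]
force: [-0.7, -0.9, 0.1]
finger_gap: 0.0229
grip_force: 60.0
```

```bash
python3 fz.py
```

```text
[-1.47823839 -0.16434689 -1.60436245] [0.53046727 0.12659246 0.35698649] 17.55
```

Call:
step_arm --xyz '[[0,0,0],[0,0,0],[0,0,0],[0,0,0],[0,0,0],[0,0,0],[0,0,0],[0,0,0],[0,0,0],[0,0,0]]' --dr '[[0,0,0],[0,0,0],[0,0,0],[0,0,0],[0,0,0],[0,0,0],[0,0,0],[0,0,0],[0,0,0],[0,0,0]]' --jaw '[2.3,2.4,2.5,2.6,2.8,3.1,3.6,4.2,5,5.5]'

```text
clock: 18.8
eef_pos: [0.5306, 0.1264, 0.3573]
eef_rot: [179.9, -0.0, 11.5]
force: [-0.1, 0.2, 0.2]
finger_gap: 0.0551
grip_force: 0.0
```

```bash
python3 - <<'E'
from h import *
p,d=get_image("side")
im=cv2.resize(p[130:270,190:290,::-1],(430,600),interpolation=2);cv2.imwrite("pics/rel.png",im)
o=telemetry.get_obs();print(o["force"],o["finger_gap"],o["eef_pos"])
E
```

```text
[ 0.19828539 -0.59466924  0.49391341] 0.05489292910872795 [0.53065362 0.1264248  0.35732197]
```

View pics/rel.png

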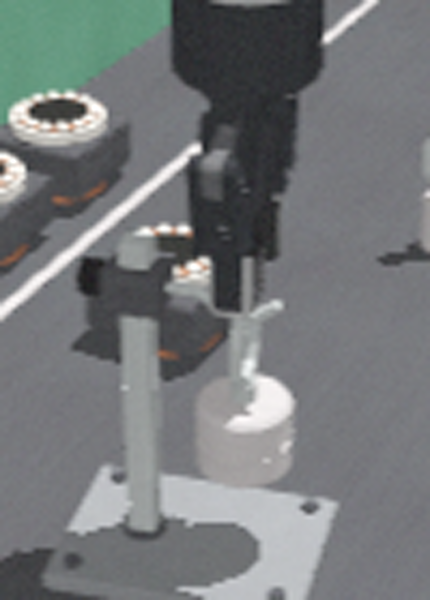

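The gauge hangs on the hook (tip at 270,308; plug at 245,430) with the fingers clear of it. Retracting straight up.

Call:
step_arm --xyz '[[0,0,-0.5],[0,0,-1.5],[0,0,-3],[0,0,-5],[0,0,-7],[0,0,-9],[0,0,-11],[0,0,-13],[0,0,-14],[0,0,-14]]' --dr '[[0,0,0],[0,0,0],[0,0,0],[0,0,0],[0,0,0],[0,0,0],[0,0,0],[0,0,0],[0,0,0],[0,0,0]]' --jaw '[5.5,5.5,5.5,5.5,5.5,5.5,5.5,5.5,5.5,5.5]'

```text
clock: 20.1
eef_pos: [0.5307, 0.1267, 0.4982]
eef_rot: [179.9, -0.1, 11.5]
force: [0.9, 0.6, 0.0]
finger_gap: 0.0552
grip_force: 0.0
```

Call:
step_arm --xyz '[[0,0,0],[0,0,0],[0,0,0],[0,0,0],[0,0,0],[0,0,0],[0,0,0],[0,0,0],[0,0,0],[0,0,0]]' --dr '[[0,0,0],[0,0,0],[0,0,0],[0,0,0],[0,0,0],[0,0,0],[0,0,0],[0,0,0],[0,0,0],[0,0,0]]' --jaw '[5.5,5.5,5.5,5.5,5.5,5.5,5.5,5.5,5.5,5.5]'

```text
clock: 21.35
eef_pos: [0.5305, 0.1267, 0.4973]
eef_rot: [179.9, -0.0, 11.5]
force: [-0.3, -0.1, -0.5]
finger_gap: 0.0548
grip_force: 0.0
```

Call:
step_arm --xyz '[[0,0,0],[0,0,0],[0,0,0],[0,0,0],[0,0,0],[0,0,0],[0,0,0],[0,0,0],[0,0,0],[0,0,0]]' --dr '[[0,0,0],[0,0,0],[0,0,0],[0,0,0],[0,0,0],[0,0,0],[0,0,0],[0,0,0],[0,0,0],[0,0,0]]' --jaw '[5.5,5.5,5.5,5.5,5.5,5.5,5.5,5.5,5.5,5.5]'

```text
clock: 22.6
eef_pos: [0.5306, 0.1267, 0.4973]
eef_rot: [179.9, -0.0, 11.5]
force: [-0.4, -0.4, -0.5]
finger_gap: 0.0551
grip_force: 0.0
```

```bash
python3 - <<'E'
from h import *
L=[]
for i in range(8):
    p,d=get_image("side");C=cloud("side",d)
    k=(abs(C[...,0]-.53)<.045)&(abs(C[...,1]-.128)<.045)&(C[...,2]>.06)&(C[...,2]<.12);L.append(C[k].mean(0))
print(np.round(L,4)*1000)
a=cv2.resize(p[100:270,180:340,::-1],(565,600),interpolation=2);cv2.imwrite("pics/fin.png",a)
print(telemetry.get_obs()["clock"])
E
```

```text
[[524.6 137.5  99.5]
 [524.5 137.4  99.5]
 [524.5 137.5  99.6]
 [524.5 137.4  99.5]
 [524.5 137.4  99.6]
 [524.5 137.3  99.6]
 [524.4 137.4  99.5]
 [524.5 137.3  99.5]]
23.0
```

View pics/fin.png

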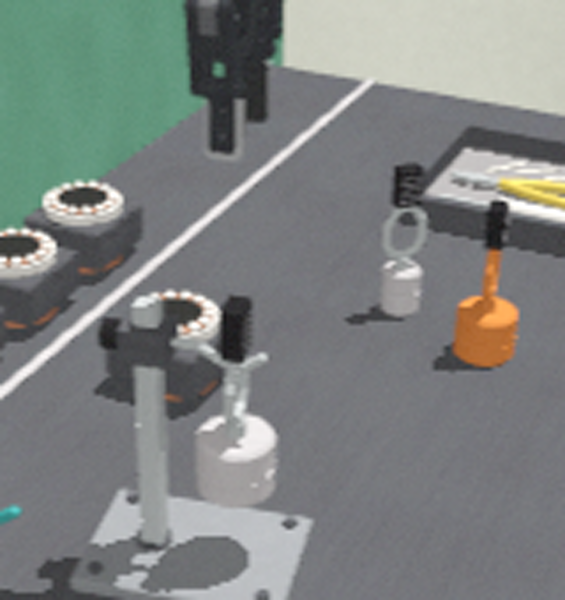

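The gauge hangs still on the saddle (grip at 237,328; plug at 237,460), drifting 0.2 mm or less over eight frames. The gripper is clear and the neighbours are undisturbed.

```bash
python3 -c "
from plant import job
print(job.sign_off())"
```

```text
the job is handed in; nothing more can be done
None
```

The big gauge hangs still on the grey stand's hook after a downward pull of about 9 N for just over a second (about 13 N on the hook with its weight); the other things on the bench were left alone, and I handed the job in at about 23 s.

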